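Switch the dust extraction to the green hose and start it

TASK

Switch the workshop's dust extraction over to the green hose: push the red tab of the rotary selector round with the fingertips until it points at the green disc, and let go. Only then press the orange start button fully down, and let it come back up. Do not pinch the tab, and leave the glue bottle, the cedar offcut and the tape measure where they stand.

Things in the scene. Friction and masses are not known exactly. Their poses are not given: they have to be found in the camera images.
- selector: fixed grey drum lying on the bench, 270 mm across, 60 mm high, four black hose stubs (44 mm thick, reaching 165 mm from the axis) round its side. Origin: centre of its underside, on the vertical turning axis. On it turns an aluminium disc 176 mm across, top 72 mm above the bench (hub 76 mm), carrying the red tab. Coloured discs on the drum mark the four click stations, 50 degrees apart
- rotor (a joint): angle of the turning disc and tab, rad, growing anticlockwise seen from above. 0 = white disc, where every run begins; stations at -0.873, 0, 0.873, 1.745, end stops 0.12 beyond the outer two: it cannot turn through the side without discs. A sprung click draws it to within 0.1 rad of a station once past the half-way crest; at the tab a crest takes about 3 to 10 N
- tab_nose (a point): the end of the tab that points at the discs: 103 mm from the turning axis, 80 mm above the bench
- tab_mid (a point): middle of the red tab: an upright radial fin on the turning disc, 10 mm thick, from 60 to 100 mm from the axis and 72 to 112 mm above the bench. This point lies 85 mm from the axis, 92 mm above the bench. Its x axis points outward along the fin, z up
- tab_ccw: the half of the tab's thickness on its anticlockwise side (5 mm); push on this side to turn clockwise. Origin on the turning axis, 60 mm above the bench. Pressing on both halves at once with the fingers counts as pinching
- tab_cw: the half of the tab's thickness on its clockwise side (5 mm); push on this side to turn anticlockwise. Origin on the turning axis, 60 mm above the bench
- mark_green: green disc, 28 mm across and 3 mm thick, on top of the drum 118 mm from the turning axis: the station wanted. Origin: centre of its underside, 60 mm above the bench. Green, blue and yellow change places from run to run among the stations at -0.873, 0.873 and 1.745
- mark_white: white disc of the same size, at the station where the tab begins (joint value 0)
- mark_blue: blue disc of the same size, a station not wanted
- mark_yellow: yellow disc of the same size, a station not wanted
- starter: fixed grey box 90 x 90 x 50 mm, origin at the centre of its underside; the start button's black housing (52 mm across, 12 mm high) stands in the middle of its top
- start_top (a point): centre of the top of the orange start button, 36 mm across, 68 mm above the bench when up; pressed straight down; it moves with the button
- start (a joint): travel of the start button, m: 0 up, 0.006 fully down; about 1.5 N begins to move it, 5 N takes it fully down, and it springs back by itself
- glue: yellow glue bottle standing loose, 60 mm across and 170 mm high, origin at the centre of its underside; to be left alone
- offcut: loose cedar offcut 80 x 45 x 22 mm, origin at the centre of its underside; to be left alone
- tape: loose black tape measure, 64 mm across and 35 mm high, origin at the centre of its underside; to be left alone

How it is judged:
By the outcome, as a careful person would: the job done as asked, in the order asked, and still so for the second after the job is handed in, with the robot touching nothing.
It also fails if it takes over 46 s, if anything falls off the work surface, if the arm or the gripper's body presses on something with over 40 N, if the wrist force passes 120 N, or if a joint passes its speed limit or range.

ROBOT

A 6-joint arm with a two-finger parallel gripper is mounted at the origin on the work surface. World frame = base frame: x ahead of the robot, y to its left, z up, the work surface at z = 0. Lengths are in m, angles in rad, forces in N, time in s.
With the tool pointing down it reaches from about 0.375 to 0.975 m from the base axis. Payload 3.8 kg.
Tool frame: the origin (TCP) lies between the finger pads; the fingertips stand 22 mm ahead of it and the grasp point (between the pads) lies 3 mm ahead of it (bot.finger_overhang is the distance from the TCP to the fingertips, in m); x points along the fingers, y is the direction in which the jaws open and shut, and the axes are right-handed (so a half turn about x gives the same grasp; the last joint's range is limited). The gripper opens to 85 mm and grips with 20 to 120 N. Pads are 22 mm wide; open, the fingers measure 114 mm over their backs; the gripper's body (76 mm by 85 mm) begins 54 mm behind the grasp point. The pads swing forward as they close: fully open they stand 13 mm farther back than shut.
Start: joints at [1.262, 0.264, 1.604, -0, 1.274, -0.037], TCP at [0.181, 0.65, 0.228] pointing down, gripper open.
Joint ranges: [-2.63, 2.63], [-0.94, 2.18], [0.31, 2.57], [-1.31, 4.45], [0, 2.66], [-2.55, 2.55]. Speed limits (rad/s): [2.57, 2.57, 3.14, 3.14, 3.14, 3.14].

INTERFACE

Orientations are given as a rotation vector (axis times angle).
In Python, from workcell import bot gives the robot as it stands. The module is installed in compiled form; this text tells all that it offers.
- The arm moves only by the tool arm_command, never from a script. Its argument "series" is a list that holds one entry, the list of rows, each a list of 7 numbers: the turn, a rotation vector about the tool's x, y, z in rad, then the shift along the tool's x, y, z in cm, then the opening, from 0 (shut) to 1 (fully open). In form: [[[rx, ry, rz, x, y, z, grip], ...]]. A call has 1 to 10 rows; each row shifts and turns the pose as measured when the row begins, along the tool's axes as they then stand; what a row does not reach is not made up. A row lasts 1/10 s, in which the tool goes at most 50 mm and 8.59 degrees, less where a joint would pass 70% of its speed; a pose out of reach is approached as far as the arm can. A call is refused whole if a number of a shift passes 5 or a number of a turn 0.15, either way. A call with a gripper value outside its range is refused whole. The fingers move at their own pace and stop on an object; "newtons" is the grip in N (left out, the last holds). Time passes only in rows, so rows that do not move let the fingers close. It gives the time, the measured TCP pose, the force and the opening at its end, in the units of the state.
- bot.read_state(): the state, without advancing time (a new reading comes with each control period).
- bot.read_camera(name): name is "scene" or "top" or "wrist"; returns (picture, depth): 400x640x3 uint8, blue, green, red; 400x640 float32, m along the optical axis (not along the pixel's ray), 0 where there is no reading.
- bot.camera_info(name): a dict with "K" (3x3 intrinsics, pixels), "dist_coeffs" ([k1, k2, p1, p2, k3] as OpenCV has them; the pictures are not rectified), "extrinsics" (4x4, takes a point from camera to world coordinates). Camera axes: x right, y down, z forward; pixel columns grow to the right and rows downward; lengths in m; the calibration is good to about 2 mm. A picture is of the moment at which its call begins: read the wrist's pose just before it. camera_info takes no time and is no camera call; for the wrist camera it gives the pose at the moment of the call.
- bot.finish_job(): hands the job in, once; it reports no verdict.
The state is a dict: "time": time; "q": joint angles; "joint_vel": joint speeds; "joint_torque": joint torques, N m; "tool_pos": TCP position; "tcp_rot": TCP orientation; "wrist_force": force on the tool from outside, world axes, zero at the start; "torque": the same for the moment, N m; "width": opening from 0.0 (shut) to 1.0 (fully open).
Only numpy, scipy, OpenCV 4.12 (cv2) and the standard library are available. Lean on these libraries where they do the work, as an engineer would, in place of code of your own. Each camera call takes 0.05 s, during which the arm holds its last target.

## Working session

There is one attempt and no reset: what is moved stays moved. The work goes in short steps, Python scripts to look and compute and a tool call to move; the robot and the scene stay as the last step left them, time stands still between calls to the robot, and variables do not carry over. Pictures are saved under pics/ and viewed, and the job is handed in when it is done.

Besides the shell and the picture viewer there is one more tool, called after "Request:" in YAML: its name, and indented under it one key for each argument. arm_command: Moves the arm, as the interface text tells. Its arguments: {"type":"object","properties":{"series":{"type":"array"},"newtons":{"type":"number"}},"required":["series"]}

```bash
mkdir -p pics; python3 - <<'E'
from workcell import bot
import cv2,numpy as np
s=bot.read_state();print(s)
for n in("top","scene"):
    p,d=bot.read_camera(n);i=bot.camera_info(n)
    cv2.imwrite(f"pics/{n}0.png",p);np.savez(f"{n}0.npz",p=p,d=d,**{k:np.array(i[k]) for k in("K","dist_coeffs","extrinsics")})
    print(n,i)
E
```

```text
{'time': 0.0, 'q': array([ 1.26209866e+00,  2.64785508e-01,  1.60539766e+00,  2.14863868e-05,
        1.27370403e+00, -3.68964610e-02]), 'joint_vel': array([-0.00044211, -0.00025169, -0.0004639 ,  0.00056183,  0.00230015,
       -0.00080056]), 'joint_torque': array([-2.34237588e-03, -5.15111482e+01, -3.67310071e+01, -3.50154605e-04,
        1.31124005e-02,  1.71231835e-05]), 'tool_pos': array([0.18097865, 0.64950378, 0.22622747]), 'tcp_rot': array([ 0.21159334,  1.56066008, -0.21514755]), 'wrist_force': array([ 0.08912867,  0.48707416, -0.4199195 ]), 'torque': array([-0.02587678,  0.03570244, -0.00845948]), 'width': 1.003402789867996}
top {'K': array([[390.02133749,   0.        , 316.46923453],
       [  0.        , 390.02133749, 198.67944669],
       [  0.        ,   0.        ,   1.        ]]), 'dist_coeffs': array([-0.05034185,  0.        ,  0.        ,  0.        ,  0.        ]), 'extrinsics': array([[ 0.01590416, -0.98513947,  0.17101837,  0.43522389],
       [-0.99935548, -0.0211668 , -0.02899302,  0.0239534 ],
       [ 0.03218208, -0.17044703, -0.98484117,  0.88882581],
       [ 0.        ,  0.        ,  0.        ,  1.        ]])}
scene {'K': array([[431.89479835,   0.        , 311.93102288],
       [  0.        , 431.89479835, 205.44938134],
       [  0.        ,   0.        ,   1.        ]]), 'dist_coeffs': array([-0.08062764,  0.        ,  0.        ,  0.        ,  0.        ]), 'extrinsics': array([[ 0.49251839,  0.74426063, -0.45111168,  1.01471892],
       [ 0.87029353, -0.41889369,  0.25906997, -0.26794553],
       [ 0.00384774, -0.5201963 , -0.85403806,  0.95518376],
       [ 0.        ,  0.        ,  0.        ,  1.        ]])}
```

View pics/top0.png

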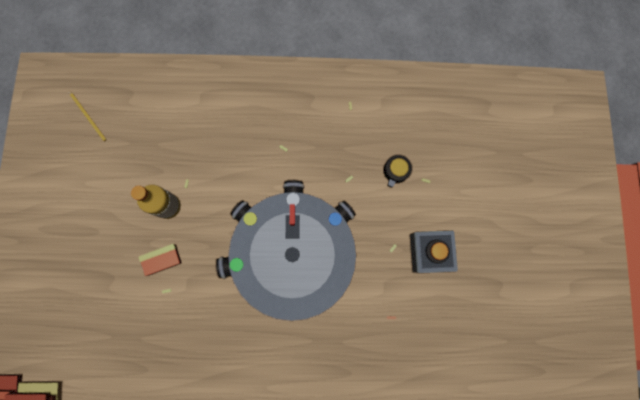

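View pics/scene0.png

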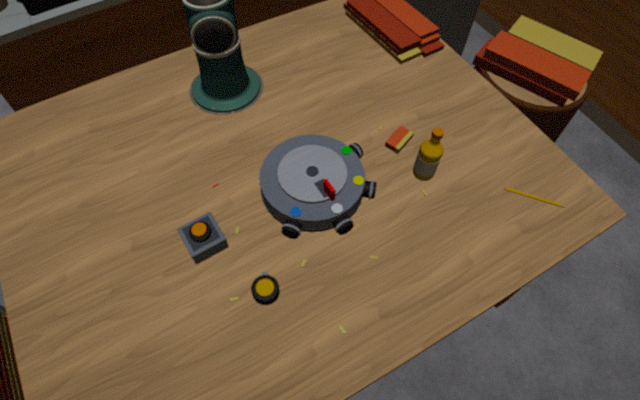

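The top view shows the tab (292,214) pointing at white (293,199), with yellow (250,218) next and green (236,265) after it, anticlockwise. Green is therefore the +1.745 station. The starter is at (437,251), the glue at (155,200), the offcut at (160,260) and the tape at (398,169).

```bash
cat > h.py <<'E'
import cv2,numpy as np
def ray(uv,c,z):
    u=cv2.undistortPoints(np.array(uv,float).reshape(-1,1,2),c["K"],c["dist_coeffs"]).reshape(-1,2)
    E=c["extrinsics"];d=np.c_[u,np.ones(len(u))]@E[:3,:3].T
    return E[:3,3]+d*((z-E[2,3])/d[:,2])[:,None]
def blobs(p,lo,hi,amin=15):
    h=cv2.cvtColor(p,cv2.COLOR_BGR2HSV);m=cv2.inRange(h,lo,hi)
    n,l,s,c=cv2.connectedComponentsWithStats(m)
    return [(c[i].round(1),s[i,4],s[i,:4]) for i in range(1,n) if s[i,4]>=amin]
R={"green":((45,120,80),(75,255,255)),"blue":((100,140,80),(125,255,255)),"yellow":((22,150,100),(34,255,255)),"white":((0,0,150),(180,50,255)),"red":((0,180,90),(5,255,255)),"red2":((174,180,90),(180,255,255)),"orange":((8,190,130),(20,255,255))}
E
python3 - <<'E'
from h import *
for n in("top","scene"):
    c=dict(np.load(f"{n}0.npz"))
    for k,(lo,hi) in R.items():
        z={"red":.092,"red2":.092,"orange":.068}.get(k,.063)
        for b in blobs(c["p"],lo,hi):
            print(n,k,b[0],b[1],ray(b[0],c,z)[0].round(4))
E
```

```text
top green [236.  264.4] 109 [0.4361 0.1651 0.063 ]
top blue [334.9 217.8] 59 [ 0.538  -0.0404  0.063 ]
top yellow [ 83.9 111.5] 18 [0.7657 0.5241 0.063 ]
top yellow [ 97.1 129.5] 24 [0.7238 0.4887 0.063 ]
top yellow [399.1 166.8] 223 [ 0.6538 -0.1812  0.063 ]
top yellow [153.5 200.2] 250 [0.5678 0.3482 0.063 ]
top white [292.6 198.6] 119 [0.5777 0.0509 0.063 ]
top white [293.4 255.8] 4285 [0.4561 0.0461 0.063 ]
scene green [345.9 149.9] 74 [0.4384 0.1648 0.063 ]
scene blue [295.3 211.4] 85 [ 0.5384 -0.0403  0.063 ]
scene yellow [556.1  41.9] 1253 [0.3873 1.0255 0.063 ]
scene yellow [408.7  53.6] 87 [0.2067 0.5424 0.063 ]
scene yellow [402.6 141.9] 39 [0.4892 0.3121 0.063 ]
scene yellow [431.3 149.1] 279 [0.5464 0.3649 0.063 ]
scene yellow [358.1 179.9] 75 [0.5349 0.1409 0.063 ]
scene yellow [532.4 196.1] 148 [0.7913 0.4991 0.063 ]
scene yellow [264.4 287. ] 252 [ 0.6736 -0.1898  0.063 ]
scene white [336.6 207.7] 72 [0.5782 0.0514 0.063 ]
scene red [373.5   9.4] 19 [-0.005   0.5482  0.092 ]
scene red [391.   21.4] 15 [0.0763 0.5616 0.092 ]
scene red [328.9 185.8] 55 [0.5306 0.0568 0.092 ]
scene orange [408.9  16. ] 758 [0.0542 0.6563 0.068 ]
scene orange [539.3  60.4] 1916 [0.4312 0.8937 0.068 ]
scene orange [430.   37.9] 48 [0.1812 0.6465 0.068 ]
scene orange [397.4 136.2] 172 [0.4692 0.3083 0.068 ]
scene orange [438.1 131.4] 67 [0.5092 0.4161 0.068 ]
scene orange [198.4 228.8] 141 [ 0.4715 -0.2618  0.068 ]
```

```bash
cat >> h.py <<'E'
from scipy.spatial.transform import Rotation as Ro
C=np.array([.460,.0487]); PHI=.02
def Rdown(psi):
    y=np.array([np.cos(psi),np.sin(psi),0]);x=np.array([0,0,-1.]);return np.c_[x,y,np.cross(x,y)]
def delta(s,pos,psi):
    A=Ro.from_rotvec(s["tcp_rot"]).as_matrix();B=Rdown(psi)
    return Ro.from_matrix(A.T@B).as_rotvec().round(3),(A.T@(np.array(pos)-s["tool_pos"])*100).round(2)
E
python3 - <<'E'
from h import *
from workcell import bot
from scipy.optimize import least_squares
s=bot.read_state();print(Ro.from_rotvec(s["tcp_rot"]).as_matrix().round(3))
P=np.array([[.5778,.0511],[.4372,.165],[.5349,.1409],[.5382,-.0404]]);a=np.array([0,1.745,.873,-.873])
r=least_squares(lambda v:(v[:2]+.118*np.c_[np.cos(a+v[2]),np.sin(a+v[2])]-P).ravel(),[.46,.05,0]);print(r.x,r.fun.round(4))
t=dict(np.load("top0.npz"))
for b in blobs(t["p"],(5,140,60),(25,255,255),30):print(b[0],b[1],ray(b[0],t,.068)[0].round(4))
for u,z in(([398,169],.035),([155,200],.1),([160,260],.022),([172,208],0.)):print(ray(u,t,z)[0].round(3))
for psi in (.02,np.pi+.02,-np.pi+.02):print(psi,delta(s,[.545-.0,.0194,.25],psi))
E
```

```text
[[-0.001  0.268  0.963]
 [-0.002  0.963 -0.268]
 [-1.    -0.002 -0.   ]]
[0.46029789 0.04890609 0.01919577] [ 0.0005  0.0001  0.0004 -0.0003 -0.0005 -0.0001 -0.0004  0.0004]
[ 87.6 116.6] 127 [0.7518 0.5111 0.068 ]
[399.  166.7] 253 [ 0.6527 -0.1798  0.068 ]
[632.2 237.7] 2421 [ 0.5043 -0.7085  0.068 ]
[150. 198.] 737 [0.5716 0.3541 0.068 ]
[439.  250.7] 253 [ 0.4713 -0.2621  0.068 ]
[ 14.8 389.7] 542 [0.1753 0.5999 0.068 ]
[ 0.656 -0.186  0.035]
[0.562 0.331 0.1  ]
[0.442 0.339 0.022]
[0.561 0.329 0.   ]
0.02 (array([1.279e+00, 1.000e-03, 2.000e-03]), array([ -2.26, -50.94,  51.98]))
3.161592653589793 (array([-1.863e+00, -2.000e-03,  1.000e-03]), array([ -2.26, -50.94,  51.98]))
-3.121592653589793 (array([-1.863e+00, -2.000e-03,  1.000e-03]), array([ -2.26, -50.94,  51.98]))
```

Request:
arm_command:
  series:
    - [[0,0,0,-0.5,-3,3,0],[0,0,0,-0.5,-3,3,0],[0,0,0,-0.5,-3,3,0],[0,0,0,-0.5,-3,3,0],[0,0,0,-0.5,-3,3,0],[0,0,0,0,-3,3,0],[0,0,0,0,-3,3,0],[0,0,0,0,-3,3,0],[0,0,0,0,-3,3,0],[0,0,0,0,-3,3,0]]
  newtons: 40

```text
time: 1.1
tool_pos: [0.3921, 0.2691, 0.2466]
tcp_rot: [0.198, 1.565, -0.213]
wrist_force: [0.4, -0.6, 0.7]
width: -0.002
```

Request:
arm_command:
  series:
    - [[0.14,0,0,0,0,0,0],[0.14,0,0,0,0,0,0],[0.14,0,0,0,0,0,0],[0.14,0,0,0,0,0,0],[0.14,0,0,0,0,0,0],[0.14,0,0,0,0,0,0],[0.14,0,0,0,0,0,0],[0.14,0,0,0,0,0,0],[0.14,0,0,0,0,0,0]]

```text
time: 2.0
tool_pos: [0.3925, 0.26, 0.2422]
tcp_rot: [1.202, 1.2, -1.233]
wrist_force: [0.4, 1.0, 1.1]
width: -0.003
```

```bash
cat > st.py <<'E'
from h import *
from workcell import bot
import sys
s=bot.read_state();R_=Ro.from_rotvec(s["tcp_rot"]).as_matrix()
print(s["time"],s["tool_pos"].round(4),"psi",np.arctan2(R_[1,1],R_[0,1]).round(3),"F",s["wrist_force"].round(2),"w",round(s["width"],3),"q6",s["q"][5].round(2))
d=s["tool_pos"][:2]-C;print("polar r",np.hypot(*d).round(4),"ang rel phi",(np.arctan2(d[1],d[0])-PHI).round(3))
if len(sys.argv)>1:
    a=list(map(float,sys.argv[1:]));print("delta",delta(s,a[:3],a[3]))
E
python3 st.py .5455 .0165 .16 .02
```

```text
2.0 [0.3925 0.26   0.2422] psi -0.012 F [0.37 0.96 1.09] w -0.003 q6 0.55
polar r 0.2218 ang rel phi 1.86
delta (array([-0.032,  0.015,  0.011]), array([ 8.42, 15.68, 24.04]))
```

Request:
arm_command:
  series:
    - [[-0.005,0,0,0,2.3,3.5,0],[-0.005,0,0,0,2.3,3.5,0],[-0.005,0,0,0,2.3,3.5,0],[-0.005,0,0,0,2.3,3.5,0],[-0.005,0,0,0,2.3,3.5,0],[-0.005,0,0,0,2.3,3.5,0],[0,0,0,0,2.3,3.5,0],[0,0,0,0,0,0,0]]

```text
time: 2.8
tool_pos: [0.5567, 0.0075, 0.24]
tcp_rot: [1.176, 1.22, -1.211]
wrist_force: [-0.8, 0.0, -0.3]
width: -0.002
```

```bash
python3 st.py .5455 .0165 .16 .02; python3 - <<'E'
from workcell import bot
import cv2
p,d=bot.read_camera("top");cv2.imwrite("pics/t1.png",p[120:340,180:480]);
p,d=bot.read_camera("wrist");cv2.imwrite("pics/w1.png",p)
E
```

```text
2.8 [0.5567 0.0075 0.24  ] psi 0.021 F [-0.76  0.   -0.26] w -0.002 q6 -0.04
polar r 0.1051 ang rel phi -0.423
delta (array([0.001, 0.014, 0.015]), array([ 8.  , -0.98, -1.04]))
```

View pics/w1.png

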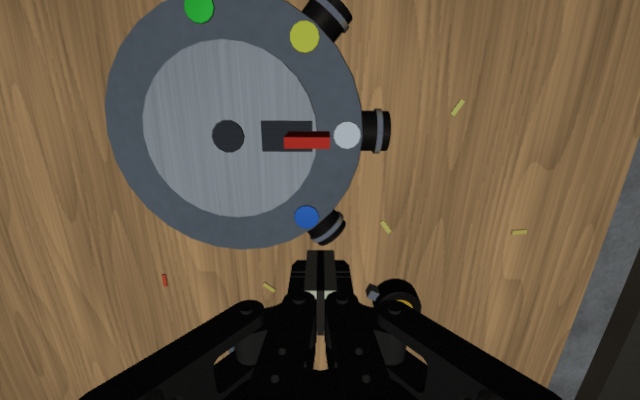

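The wrist view shows the shut fingers at (320,280), below and clear of the red tab (307,140). The blue disc is at (306,217), and the landing spot beside the tab is free.

Request:
arm_command:
  series:
    - [[0,0.014,0.015,2,-1,-0.8,0],[0,0,0,3,0,0,0],[0,0,0,3,0,0,0],[0,0,0,0,0,0,0]]

```text
time: 3.3
tool_pos: [0.5413, 0.023, 0.1584]
tcp_rot: [1.192, 1.226, -1.189]
wrist_force: [-1.2, 0.4, -0.0]
width: -0.005
```

```bash
python3 st.py .5455 .0165 .106 .02
```

```text
3.3 [0.5413 0.023  0.1584] psi 0.027 F [-1.22  0.39 -0.  ] w -0.005 q6 -0.04
polar r 0.0852 ang rel phi -0.326
delta (array([ 0.007, -0.005,  0.001]), array([5.24, 0.41, 0.69]))
```

Request:
arm_command:
  series:
    - [[0.005,0,0,0,0.2,0.6,0],[0,0,0,1.8,0,0,0],[0,0,0,1.8,0,0,0],[0,0,0,1.5,0,0,0],[0,0,0,0,0,0,0]]

```text
time: 3.8
tool_pos: [0.5473, 0.0195, 0.1137]
tcp_rot: [1.198, 1.218, -1.182]
wrist_force: [-0.7, -0.5, -0.8]
width: -0.001
```

```bash
python3 st.py .5455 .0165 .106 .02;python3 - <<'E'
from workcell import bot
import cv2
p,d=bot.read_camera("scene");cv2.imwrite("pics/s2.png",cv2.resize(p[90:290,200:460],None,fx=3,fy=3))
E
```

```text
3.8 [0.5473 0.0195 0.1137] psi 0.026 F [-0.75 -0.54 -0.77] w -0.001 q6 -0.04
polar r 0.0921 ang rel phi -0.343
delta (array([ 0.006, -0.004, -0.009]), array([ 0.76, -0.2 ,  0.3 ]))
```

View pics/s2.png

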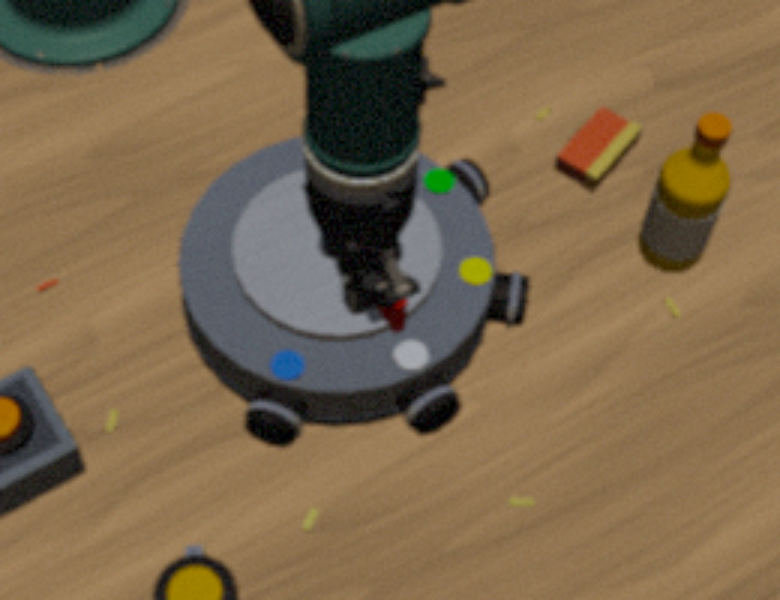

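The scene view shows the shut fingertips beside the red tab (398,315) on its clockwise side, with white (410,354) and green (438,181) clear. I'll go a little lower and then push round.

```bash
cat >> st.py <<'E'
p=np.arctan2(R_[1,1],R_[0,1]);e=np.array([np.cos(p),np.sin(p)]);print("in psi frame radial",(d@e).round(4),"tang",(d@[-e[1],e[0]]).round(4),"psi-phi",(p-PHI).round(3),"tilt",R_[:2,0].round(3), "Ftang",(s["wrist_force"][:2]@[-e[1],e[0]]).round(2))
E
```

Request:
arm_command:
  series:
    - [[0.005,0,0,0.8,-0.1,0,0],[0,0,0,0,0,-0.5,0],[0,0,0,0,0,-0.5,0],[0,0,0,0,0,0,0]]

```text
time: 4.25
tool_pos: [0.5497, 0.0303, 0.1099]
tcp_rot: [1.206, 1.21, -1.181]
wrist_force: [0.3, -0.2, 0.2]
width: -0.001
```

```bash
python3 st.py
```

```text
4.25 [0.5497 0.0303 0.1099] psi 0.02 F [ 0.29 -0.19  0.2 ] w -0.001 q6 -0.02
polar r 0.0916 ang rel phi -0.222
in psi frame radial 0.0894 tang -0.0202 psi-phi -0.0 tilt [0.016 0.005] Ftang -0.19
```

Request:
arm_command:
  series:
    - [[0,0,0,0.4,-0.6,0,0],[-0.1,0,0,0.2,0.1,-0.9,0],[-0.1,0,0,0.1,0.1,-0.9,0],[-0.1,0,0,0,0.1,-0.9,0],[-0.1,0,0,0,0.1,-0.9,0]]

```text
time: 4.75
tool_pos: [0.5447, 0.061, 0.1049]
tcp_rot: [0.886, 1.359, -0.871]
wrist_force: [4.5, -4.6, -3.6]
width: 0.0
```

```bash
python3 st.py
```

```text
4.75 [0.5447 0.061  0.1049] psi 0.437 F [ 4.51 -4.59 -3.61] w 0.0 q6 -0.36
polar r 0.0856 ang rel phi 0.125
in psi frame radial 0.0819 tang -0.0246 psi-phi 0.417 tilt [ 0.026 -0.006] Ftang -6.07
```

Request:
arm_command:
  series:
    - [[-0.06,0,0,0,0.1,-1.2,0],[-0.08,0,0,0,0.1,-1.1,0],[-0.08,0,0,0,0.1,-1.1,0],[-0.08,0,0,0,0.1,-1.1,0]]

```text
time: 5.15
tool_pos: [0.5275, 0.0988, 0.1048]
tcp_rot: [0.64, 1.437, -0.635]
wrist_force: [1.2, -3.6, 1.2]
width: 0.003
```

```bash
python3 st.py
```

```text
5.15 [0.5275 0.0988 0.1048] psi 0.751 F [ 1.24 -3.56  1.16] w 0.003 q6 -0.59
polar r 0.084 ang rel phi 0.618
in psi frame radial 0.0835 tang -0.0095 psi-phi 0.731 tilt [ 0.035 -0.012] Ftang -3.45
```

Request:
arm_command:
  series:
    - [[-0.1,0,0,0,0.1,-0.9,0],[-0.1,0,0,0,0.1,-0.9,0],[-0.1,0,0,0,0.1,-1.0,0],[-0.1,0,0,0,0.1,-1.0,0]]

```text
time: 5.55
tool_pos: [0.5037, 0.121, 0.1051]
tcp_rot: [0.301, 1.497, -0.32]
wrist_force: [4.0, -5.8, -1.0]
width: 0.001
```

```bash
python3 st.py .5 .1 .105 1.2;python3 - <<'E'
from workcell import bot
import cv2
p,d=bot.read_camera("scene");cv2.imwrite("pics/s3.png",cv2.resize(p[90:290,200:460],None,fx=3,fy=3))
E
```

```text
5.55 [0.5037 0.121  0.1051] psi 1.172 F [ 3.99 -5.76 -0.97] w 0.001 q6 -0.94
polar r 0.0845 ang rel phi 1.007
delta (array([-0.028,  0.052,  0.002]), array([ 0.04, -2.08,  0.47]))
in psi frame radial 0.0836 tang -0.0122 psi-phi 1.152 tilt [ 0.048 -0.022] Ftang -5.92
```

View pics/s3.png

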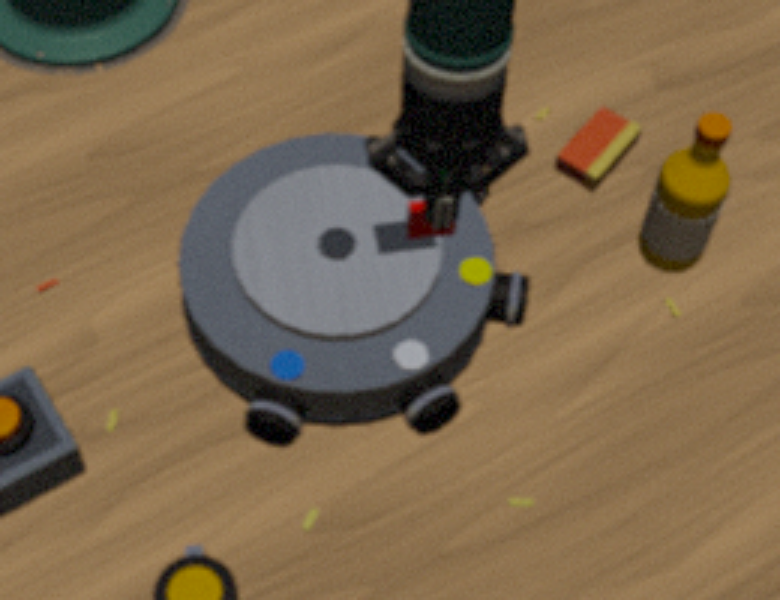

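The scene view shows the tab (430,218) past the yellow disc (475,270), with the fingers still on its clockwise face. I'll keep pushing.

Request:
arm_command:
  series:
    - [[-0.1,0.02,0,0,0.1,-1.0,0],[-0.1,0.02,0,0,0.1,-1.0,0],[-0.1,0,0,0,0.1,-1.0,0],[-0.1,0,0,0,0.1,-0.9,0]]

```text
time: 6.0
tool_pos: [0.4673, 0.1336, 0.1046]
tcp_rot: [-0.02, 1.557, 0.003]
wrist_force: [1.7, -0.7, 0.4]
width: 0.003
```

```bash
python3 st.py
```

```text
6.0 [0.4673 0.1336 0.1046] psi 1.586 F [ 1.72 -0.74  0.42] w 0.003 q6 -1.34
polar r 0.0853 ang rel phi 1.465
in psi frame radial 0.0848 tang -0.0086 psi-phi 1.566 tilt [ 0.014 -0.011] Ftang -1.71
```

Request:
arm_command:
  series:
    - [[-0.08,0,0,0,0,-0.4,0],[-0.08,0,0,0,0,-0.3,0],[0,0,0,0,0,0,0]]

```text
time: 6.3
tool_pos: [0.4586, 0.1337, 0.1043]
tcp_rot: [-0.148, 1.554, 0.132]
wrist_force: [-0.1, -0.4, -0.2]
width: 0.001
```

```bash
python3 st.py
```

```text
6.3 [0.4586 0.1337 0.1043] psi 1.749 F [-0.06 -0.35 -0.17] w 0.001 q6 -1.5
polar r 0.085 ang rel phi 1.567
in psi frame radial 0.0839 tang -0.0137 psi-phi 1.729 tilt [ 0.013 -0.009] Ftang 0.12
```

Request:
arm_command:
  series:
    - [[0,0,0,0,0,1.5,0],[0,0,0,0,0,1.5,0],[0,0,0,-3,0,0.5,0],[0,0,0,-4,0,0,0],[0,0,0,-4,0,0,0],[0.05,0,0,0,-3,3,0],[0.1,0,0,0,-3,3,0],[0.1,0,0,0,-3,3,0],[0.1,0,0,0,-3,3,0],[0.1,0,0,0,-3,3,0]]

```text
time: 7.3
tool_pos: [0.658, -0.0072, 0.2233]
tcp_rot: [0.229, 1.539, -0.237]
wrist_force: [0.1, 0.7, -0.3]
width: -0.001
```

```bash
python3 st.py .4714 -.262 .2 0;python3 - <<'E'
from workcell import bot
import cv2,numpy as np
for n in("top","scene"):
    p,d=bot.read_camera(n);i=bot.camera_info(n);np.savez(f"{n}4.npz",p=p,d=d,**{k:np.array(i[k]) for k in("K","dist_coeffs","extrinsics")})
    cv2.imwrite(f"pics/{n}4.png",cv2.resize(p[100:340,190:490] if n=="top" else p[90:290,200:460],None,fx=2.5,fy=2.5))
E
```

```text
7.3 [ 0.658  -0.0072  0.2233] psi 1.273 F [ 0.14  0.67 -0.25] w -0.001 q6 -1.32
polar r 0.2057 ang rel phi -0.295
delta (array([ 1.273,  0.018, -0.011]), array([  2.19, -29.83, -10.4 ]))
in psi frame radial 0.0046 tang -0.2057 psi-phi 1.253 tilt [ 0.018 -0.008] Ftang 0.07
```

View pics/top4.png

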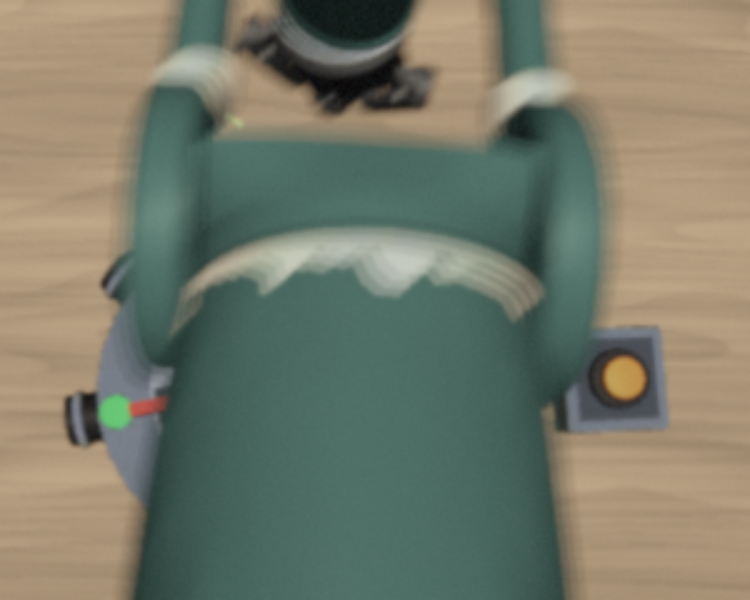

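View pics/scene4.png

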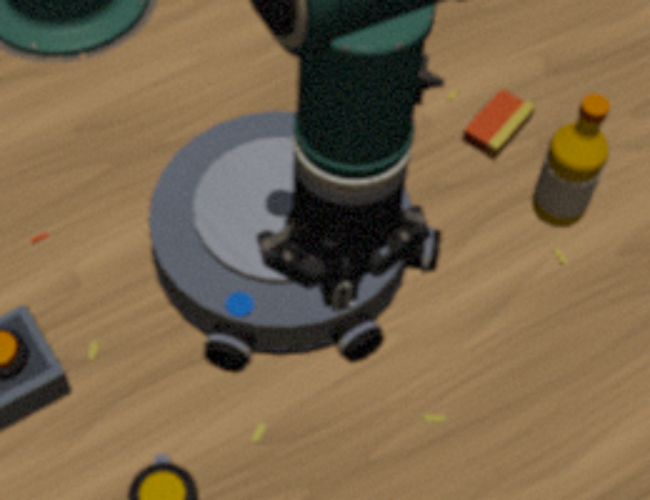

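The top view shows the tab (150,407) pointing at the green disc (115,411). Next I go to the starter at (620,378), and I'll check the angle exactly once the arm is out of the way.

Request:
arm_command:
  series:
    - [[0,0,0,0,-4.0,-1.4,0],[0,0,0,0,-4.0,-1.4,0],[0,0,0,0,-4.0,-1.4,0],[0,0,0,0,-4.0,-1.4,0],[0,0,0,0,-4.0,-1.4,0],[0,0,0,0,-4.0,-1.4,0],[0,0,0,0,-4.0,-1.4,0],[0.1,0,0,0,0,0,0],[0.1,0,0,0,0,0,0],[0,0,0,0,0,0,0]]

```text
time: 8.4
tool_pos: [0.4849, -0.2599, 0.2183]
tcp_rot: [0.399, 1.513, -0.404]
wrist_force: [0.4, -0.3, -0.4]
width: 0.0
```

```bash
python3 st.py .4714 -.262 .13 1.07;python3 - <<'E'
from h import *
from workcell import bot
for n in("top","scene"):
    p,d=bot.read_camera(n);i=bot.camera_info(n);c=i
    cv2.imwrite(f"pics/{n}5.png",cv2.resize(p[100:340,190:490] if n=="top" else p[90:290,150:460],None,fx=2.5,fy=2.5))
    h=cv2.cvtColor(p,cv2.COLOR_BGR2HSV);m=cv2.inRange(h,(0,150,60),(6,255,255))|cv2.inRange(h,(174,150,60),(180,255,255))
    N,l,s,ce=cv2.connectedComponentsWithStats(m)
    for k in range(1,N):
        P=ray(ce[k],c,.1)[0]
        if s[k,4]>10 and np.hypot(*(P[:2]-C))<.12:
            v=P[:2]-C;print(n,ce[k].round(1),s[k,4],P.round(4),"r",np.hypot(*v).round(4),"rotor",np.arctan2(v[1],v[0])-PHI)
    if n=="top":
        for b in blobs(p,(5,140,60),(25,255,255),30):print(b[0],b[1],ray(b[0],c,.068)[0].round(4))
E
```

```text
8.4 [ 0.4849 -0.2599  0.2183] psi 1.057 F [ 0.43 -0.31 -0.4 ] w 0.0 q6 -1.6
polar r 0.3096 ang rel phi -1.51
delta (array([-0.013,  0.02 , -0.002]), array([ 8.8 , -0.87, -1.25]))
in psi frame radial -0.2565 tang -0.1732 psi-phi 1.037 tilt [ 0.018 -0.008] Ftang -0.52
top [252.8 261.7] 77 [0.4421 0.1256 0.1   ] r 0.0789 rotor 1.7795627180268347
[ 88.  117.1] 119 [0.7506 0.51   0.068 ]
[399.  166.7] 250 [ 0.6527 -0.1798  0.068 ]
[150.1 198.1] 750 [0.5714 0.3539 0.068 ]
[439.1 250.8] 247 [ 0.4711 -0.2623  0.068 ]
[636.  317.5] 506 [ 0.3308 -0.6985  0.068 ]
[ 14.7 389.6] 555 [0.1755 0.6001 0.068 ]
scene [335.7 145.8] 69 [0.4384 0.1313 0.1   ] r 0.0854 rotor 1.8061607024901756
```

View pics/top5.png

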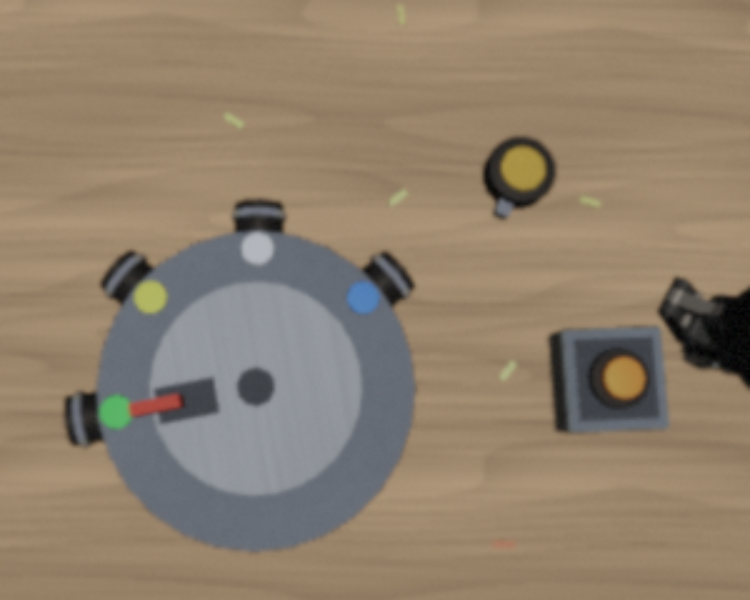

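View pics/scene5.png

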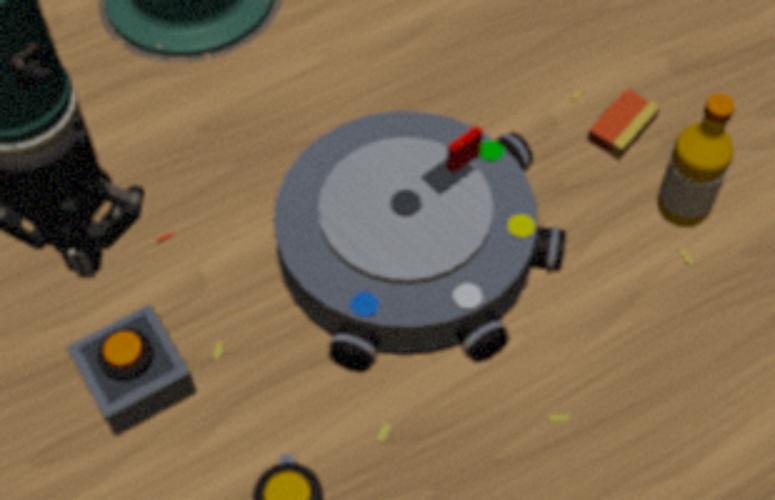

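Both views show the tab on the green station: top (150,405) pointing at green (115,411), scene (465,150) next to green (490,150). Rotor reads 1.78 to 1.80, within 0.1 of 1.745, and the fingers are clear. Now the button.

Request:
arm_command:
  series:
    - [[0,0.02,0,0,-0.9,-1.2,0],[0,0,0,4,0,0,0],[0,0,0,4,0,0,0],[0,0,0,1,0,0,0],[0,0,0,0,0,0,0]]

```text
time: 9.0
tool_pos: [0.4708, -0.2609, 0.1283]
tcp_rot: [0.392, 1.535, -0.39]
wrist_force: [0.1, -0.1, 0.5]
width: -0.006
```

```bash
python3 st.py .4712 -.2622 .095 1.07
```

```text
9.0 [ 0.4708 -0.2609  0.1283] psi 1.072 F [ 0.08 -0.05  0.47] w -0.006 q6 -1.63
polar r 0.3098 ang rel phi -1.556
delta (array([ 0.002, -0.   , -0.001]), array([ 3.33, -0.09,  0.1 ]))
in psi frame radial -0.2668 tang -0.1576 psi-phi 1.052 tilt [0.    0.001] Ftang -0.1
```

Request:
arm_command:
  series:
    - [[0,0,0,1.6,-0.1,0.1,0],[0,0,0,1.6,0,0,0],[0,0,0,0.5,0,0,0],[0,0,0,0.3,0,0,0]]

```text
time: 9.4
tool_pos: [0.4747, -0.2644, 0.0913]
tcp_rot: [0.388, 1.528, -0.39]
wrist_force: [-0.7, -0.3, -0.3]
width: -0.001
```

```bash
python3 st.py .4712 -.2622 .084 1.07
```

```text
9.4 [ 0.4747 -0.2644  0.0913] psi 1.075 F [-0.68 -0.32 -0.31] w -0.001 q6 -1.63
polar r 0.3134 ang rel phi -1.544
delta (array([ 0.005,  0.008, -0.   ]), array([ 0.73,  0.03, -0.42]))
in psi frame radial -0.2683 tang -0.162 psi-phi 1.055 tilt [ 0.007 -0.003] Ftang 0.44
```

Request:
arm_command:
  series:
    - [[0,0.008,0,0,0,-0.4,0],[0,0,0,0.3,0,0,0],[0,0,0,0.3,0,0,0],[0,0,0,0.3,0,0,0]]

```text
time: 9.8
tool_pos: [0.4729, -0.2635, 0.0846]
tcp_rot: [0.388, 1.532, -0.389]
wrist_force: [-0.2, -0.0, -1.0]
width: 0.001
```

```bash
python3 st.py .4712 -.2622 .084 1.07
```

```text
9.8 [ 0.4729 -0.2635  0.0846] psi 1.075 F [-0.19 -0.01 -0.99] w 0.001 q6 -1.63
polar r 0.3125 ang rel phi -1.55
delta (array([ 0.005,  0.004, -0.   ]), array([ 0.06,  0.04, -0.21]))
in psi frame radial -0.2685 tang -0.1599 psi-phi 1.055 tilt [ 0.003 -0.002] Ftang 0.16
```

Request:
arm_command:
  series:
    - [[0,0,0,0.3,0,-0.1,0],[0,0,0,0.3,0,0,0],[0,0,0,0.3,0,0,0]]

```text
time: 10.1
tool_pos: [0.4722, -0.2632, 0.0753]
tcp_rot: [0.388, 1.531, -0.389]
wrist_force: [0.6, -0.4, -0.7]
width: 0.003
```

```bash
python3 st.py
```

```text
10.1 [ 0.4722 -0.2632  0.0753] psi 1.075 F [ 0.57 -0.38 -0.75] w 0.003 q6 -1.63
polar r 0.3121 ang rel phi -1.552
in psi frame radial -0.2685 tang -0.1591 psi-phi 1.055 tilt [ 0.004 -0.002] Ftang -0.68
```

There is no contact where I expected it, so I'll look.

```bash
python3 - <<'E'
from workcell import bot
import cv2
p,d=bot.read_camera("scene");cv2.imwrite("pics/s6.png",cv2.resize(p[150:300,120:320],None,fx=3.5,fy=3.5))
p,d=bot.read_camera("top");cv2.imwrite("pics/t6.png",cv2.resize(p[190:310,370:520],None,fx=4.5,fy=4.5))
p,d=bot.read_camera("wrist");cv2.imwrite("pics/w6.png",p)
E
python3 st.py
```

```text
10.25 [ 0.4719 -0.263   0.0751] psi 1.075 F [ 0.3  -0.28  0.41] w 0.001 q6 -1.63
polar r 0.3119 ang rel phi -1.553
in psi frame radial -0.2685 tang -0.1588 psi-phi 1.055 tilt [ 0.003 -0.002] Ftang -0.4
```

View pics/s6.png

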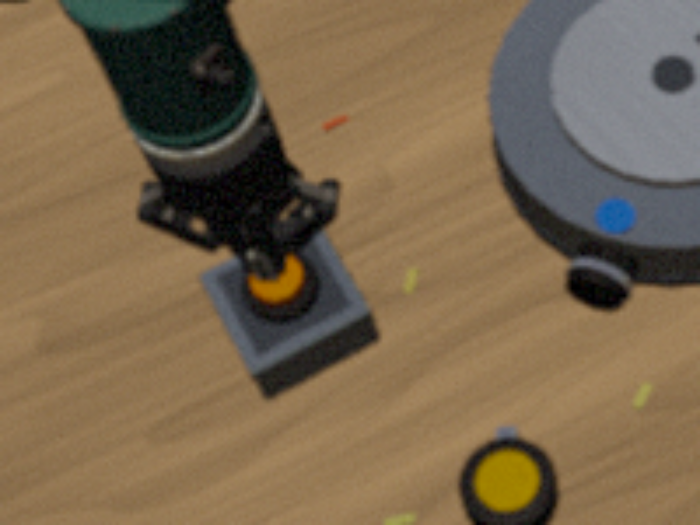

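View pics/t6.png

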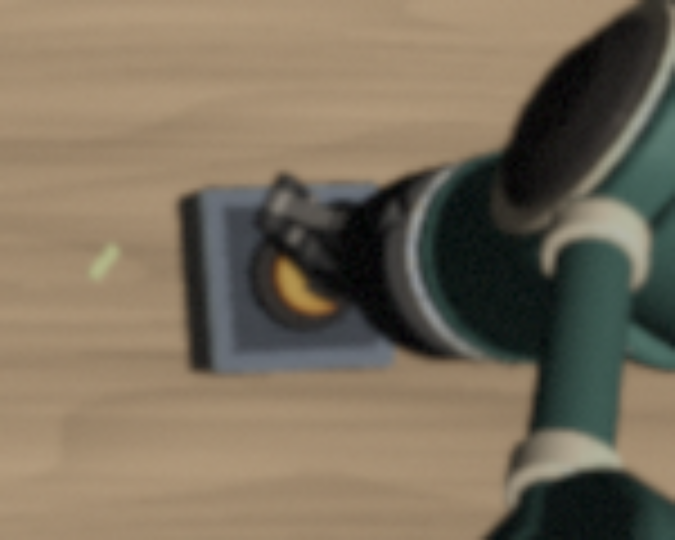

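View pics/w6.png

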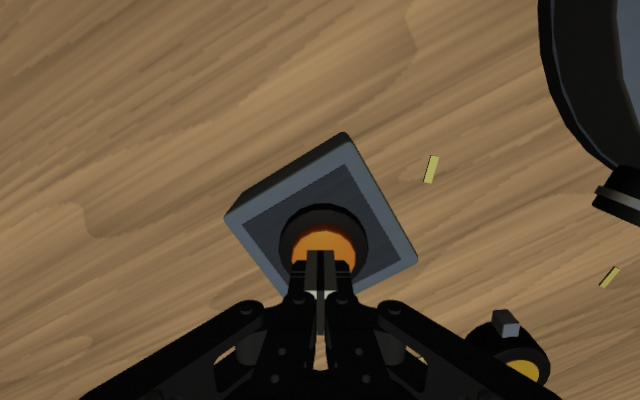

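The scene view shows the fingertips (265,265) over the back edge of the orange button (277,280), and the wrist view shows them over it at (320,255). The tips are above the button. I'll check the overhang and the depth.

```bash
python3 - <<'E'
from h import *
from workcell import bot
print(bot.finger_overhang)
s=bot.read_state();i=bot.camera_info("wrist");p,d=bot.read_camera("wrist")
E=i["extrinsics"];A=Ro.from_rotvec(s["tcp_rot"]).as_matrix()
for u,v in((310,255),(320,256),(330,256),(320,262),(310,262),(320,244),(330,240),(310,235),(300,245),(320,212),(270,220)):
    z=d[v,u];n=cv2.undistortPoints(np.array([[[u,v]]],float),i["K"],i["dist_coeffs"])[0,0]
    P=E[:3,3]+E[:3,:3]@(np.array([n[0],n[1],1])*z);print(u,v,z.round(4),P.round(4),"tool",(A.T@(P-s["tool_pos"])).round(4))
print(E[:3,3],s["tool_pos"])
from scipy.spatial import cKDTree
for n in("top","scene"):
    p,d=bot.read_camera(n);i=bot.camera_info(n);b=[b for b in blobs(p,(5,140,60),(25,255,255),20)];print(n,[(x[0],x[1]) for x in b])
E
```

```text
0.022
310 255 0.1502 [ 0.4596 -0.2628  0.0874] tool [-0.0124 -0.0057 -0.011 ]
320 256 0.1497 [ 0.462  -0.2586  0.0881] tool [-0.013  -0.0009 -0.0108]
330 256 0.1509 [ 0.4648 -0.2547  0.087 ] tool [-0.012   0.0039 -0.0102]
320 262 0.1436 [ 0.4616 -0.2584  0.0944] tool [-0.0193 -0.0009 -0.0112]
310 262 0.144 [ 0.4596 -0.2626  0.094 ] tool [-0.0189 -0.0055 -0.011 ]
320 244 0.1656 [ 0.4636 -0.2595  0.0719] tool [ 0.0032 -0.0009 -0.009 ]
330 240 0.1649 [ 0.4641 -0.2538  0.0718] tool [ 0.0032  0.0044 -0.0113]
310 235 0.1644 [ 0.4568 -0.2618  0.0714] tool [ 0.0036 -0.0061 -0.014 ]
300 245 0.1665 [ 0.4594 -0.2693  0.0712] tool [ 0.0039 -0.0115 -0.008 ]
320 212 0.1707 [ 0.4513 -0.2528  0.0615] tool [ 0.0135 -0.0009 -0.0231]
270 220 0.1839 [ 0.4454 -0.283   0.0507] tool [ 0.0243 -0.0302 -0.0139]
[ 0.39689553 -0.22345512  0.22075723] [ 0.47194138 -0.26301695  0.07506963]
top [(array([ 88.2, 117.6]), np.int32(110)), (array([398.9, 166.8]), np.int32(248)), (array([632.2, 237.3]), np.int32(2398)), (array([150.2, 198.1]), np.int32(746)), (array([435.7, 254. ]), np.int32(90)), (array([177.6, 256.4])
[... 347 characters left out ...]
[546.3,  19. ]), np.int32(21)), (array([611.6,  30.7]), np.int32(106)), (array([358.1,  22. ]), np.int32(31)), (array([629.9,  29.4]), np.int32(99)), (array([371.,  33.]), np.int32(27)), (array([630.6,  57.5]), np.int32(79)), (array([537.9,  84. ]), np.int32(144)), (array([636.8,  81.3]), np.int32(20)), (array([399.1, 137.5]), np.int32(374)), (array([432.4, 146.4]), np.int32(580)), (array([422. , 176.8]), np.int32(71)), (array([215.5, 184.5]), np.int32(20)), (array([532.3, 196.2]), np.int32(211)), (array([199.4, 230.4]), np.int32(140)), (array([264.4, 286.8]), np.int32(293)), (array([506.7, 296.1]), np.int32(30)), (array([ 14.3, 354.7]), np.int32(130)), (array([ 12.2, 365.9]), np.int32(27))]
```

The depth shows the shut tips ending about level with the TCP, not 22 mm ahead of it. The button is still a few mm lower, so I'll go on down in small steps.

Request:
arm_command:
  series:
    - [[0,0,0,0.25,0,0,0],[0,0,0,0.25,0,0,0],[0,0,0,0.2,0,0,0]]

```text
time: 10.7
tool_pos: [0.473, -0.2636, 0.0688]
tcp_rot: [0.387, 1.53, -0.39]
wrist_force: [-0.2, -1.3, -0.2]
width: 0.0
```

```bash
python3 st.py;python3 - <<'E'
from workcell import bot
import cv2
p,d=bot.read_camera("wrist");cv2.imwrite("pics/w7.png",cv2.resize(p[180:320,200:440],None,fx=3,fy=3))
E
```

```text
10.7 [ 0.473  -0.2636  0.0688] psi 1.075 F [-0.2  -1.27 -0.16] w 0.0 q6 -1.63
polar r 0.3126 ang rel phi -1.549
in psi frame radial -0.2686 tang -0.16 psi-phi 1.055 tilt [ 0.005 -0.003] Ftang -0.43
```

View pics/w7.png

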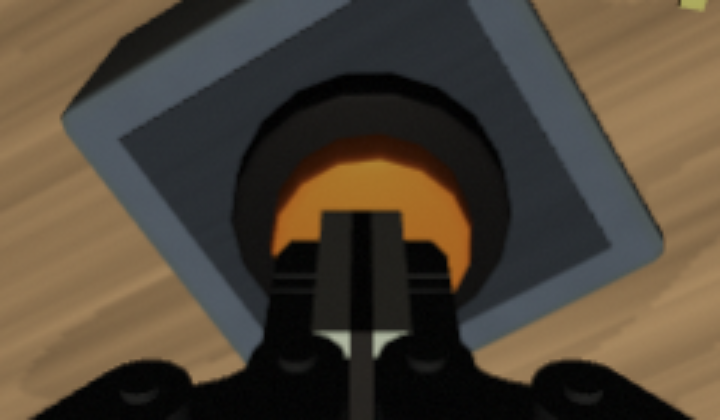

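The wrist view shows the fingertips (362,212) over the button (372,205), well inside its rim, with no contact yet. Continuing down.

Request:
arm_command:
  series:
    - [[0,0,0,0.25,0,0,0],[0,0,0,0.25,0,0,0]]

```text
time: 10.95
tool_pos: [0.4728, -0.2636, 0.0637]
tcp_rot: [0.387, 1.53, -0.389]
wrist_force: [-1.5, 0.1, 3.8]
width: -0.003
```

```bash
python3 st.py
```

```text
10.95 [ 0.4728 -0.2636  0.0637] psi 1.075 F [-1.55  0.08  3.8 ] w -0.003 q6 -1.63
polar r 0.3125 ang rel phi -1.55
in psi frame radial -0.2686 tang -0.1598 psi-phi 1.055 tilt [ 0.005 -0.003] Ftang 1.4
```

Contact. I'll press on until the force is clearly above 5 N and it stops.

Request:
arm_command:
  series:
    - [[0,0,0,0.3,0,0,0],[0,0,0,0.3,0,0,0]]

```text
time: 11.15
tool_pos: [0.473, -0.2637, 0.0618]
tcp_rot: [0.388, 1.532, -0.389]
wrist_force: [-11.5, 7.0, 32.5]
width: 0.001
```

```bash
python3 st.py
```

```text
11.15 [ 0.473  -0.2637  0.0618] psi 1.075 F [-11.47   7.05  32.48] w 0.001 q6 -1.63
polar r 0.3126 ang rel phi -1.549
in psi frame radial -0.2686 tang -0.16 psi-phi 1.055 tilt [ 0.004 -0.002] Ftang 13.44
```

```bash
python3 - <<'E'
from workcell import bot
import cv2
p,d=bot.read_camera("wrist");cv2.imwrite("pics/w8.png",cv2.resize(p[180:320,200:440],None,fx=3,fy=3))
E
python3 st.py
```

```text
11.2 [ 0.473  -0.2637  0.0621] psi 1.075 F [-9.97  5.22 22.86] w -0.004 q6 -1.63
polar r 0.3127 ang rel phi -1.549
in psi frame radial -0.2686 tang -0.16 psi-phi 1.055 tilt [ 0.004 -0.002] Ftang 11.25
```

View pics/w8.png

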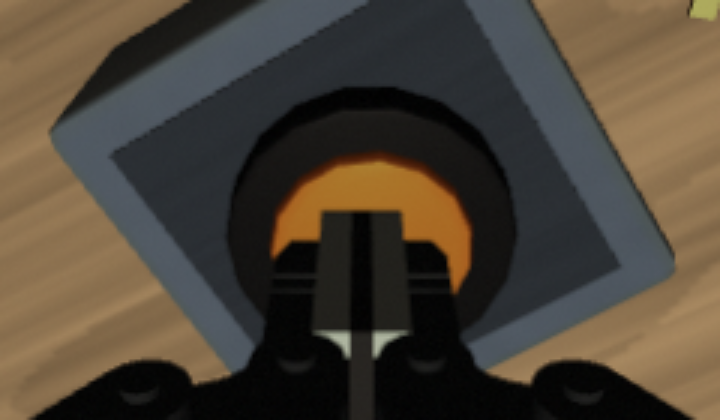

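The wrist view shows the tips (362,215) on the button with its visible side wall gone, flush with the housing, so it is fully down. Lifting off.

Request:
arm_command:
  series:
    - [[0,0,0,-0.5,0,0,0],[0,0,0,-1,0,0,0],[0,0,0,-2,0,0,0],[0,0,0,-4,0,0,0],[0,0,0,-4,0,0,0],[0,0,0,-4,-3,2,0],[0,0,0,0,-3,2,0],[0,0,0,0,-3,2,0],[0,0,0,0,0,0,0],[0,0,0,0,0,0,0]]

```text
time: 12.2
tool_pos: [0.483, -0.3718, 0.2219]
tcp_rot: [0.384, 1.529, -0.389]
wrist_force: [-0.2, -0.1, 0.2]
width: -0.005
```

```bash
python3 st.py; python3 - <<'E'
from h import *
from workcell import bot
for n in("top","scene"):
    p,d=bot.read_camera(n);c=bot.camera_info(n);o=np.load(f"{n}0.npz")
    cv2.imwrite(f"pics/{n}9.png",p)
    h=cv2.cvtColor(p,cv2.COLOR_BGR2HSV);m=cv2.inRange(h,(0,150,60),(6,255,255))|cv2.inRange(h,(174,150,60),(180,255,255))
    N,l,s,ce=cv2.connectedComponentsWithStats(m)
    for k in range(1,N):
        P=ray(ce[k],c,.1)[0]
        if s[k,4]>10 and np.hypot(*(P[:2]-C))<.12:
            v=P[:2]-C;print(n,"rotor",np.arctan2(v[1],v[0])-PHI)
    for nm,(u,v) in (dict(glue=(155,200),offcut=(160,260),tape=(398,169),start=(439,251)) if n=="top" else dict(glue=(429,155),offcut=(399,138),tape=(264,288),start=(199,229))).items():
        a,b=o["p"][v-22:v+22,u-22:u+22],p[v-22:v+22,u-22:u+22]
        sh,_=cv2.phaseCorrelate(np.float64(a.mean(2)),np.float64(b.mean(2)));print(n,nm,"shift px",np.round(sh,2),"diff",cv2.absdiff(a,b).mean().round(1))
    if n=="scene":
        for b in blobs(p,(8,190,130),(20,255,255)):
            if abs(b[0][0]-199)<10:print("button",b[:2])
E
```

```text
12.2 [ 0.483  -0.3718  0.2219] psi 1.077 F [-0.2  -0.06  0.16] w -0.005 q6 -1.77
polar r 0.4212 ang rel phi -1.536
in psi frame radial -0.3594 tang -0.2195 psi-phi 1.057 tilt [ 0.006 -0.005] Ftang 0.15
top rotor 1.779352908486779
top glue shift px [0.38 0.53] diff 1.1
top offcut shift px [0.5  0.55] diff 1.0
top tape shift px [0.48 0.52] diff 1.2
top start shift px [0.48 0.52] diff 1.2
scene rotor 1.8131001619189484
scene glue shift px [0.59 0.49] diff 3.5
scene offcut shift px [0.53 0.38] diff 3.7
scene tape shift px [0.58 0.52] diff 3.8
scene start shift px [0.49 0.5 ] diff 3.9
button (array([198.5, 228.8]), np.int32(145))
```

View pics/scene9.png

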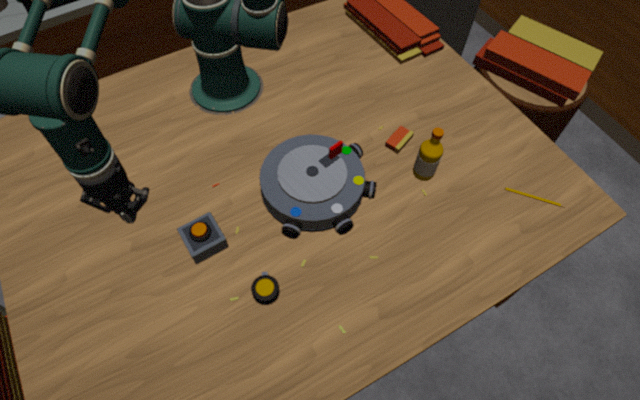

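The scene view shows the tab (336,148) at the green disc (346,150), the button (199,229) back up, the loose things unmoved, and the arm clear.

```bash
python3 -c "
from workcell import bot
print(bot.finish_job())"
```

```text
the job is handed in; nothing more can be done
None
```

I pushed the selector tab anticlockwise from white, past yellow, to the green station, using only the shut fingertips on its clockwise face. After letting go, I pressed the start button fully down and lifted clear. The job was handed in at about 12.3 s of the 46 s allowed.

- **Selector:** the last views read the rotor at 1.78 rad from the top camera and 1.81 rad from the scene camera, against the 1.745 station. The scene value is probably too high, since the same kind of reading came out high at the start. Both are within the 0.1 rad click range.
- **Start button:** it sat flush with its housing while pressed, and in the last view it is back at its starting position. The wrist force reached about 34 N as the fingertips met the stop.
- **Loose things:** the glue bottle, the cedar offcut and the tape measure show no movement in either camera. The constant half-pixel shift also appears on the fixed starter, so it comes from the image comparison.
- **A figure that disagreed:** the shut fingertips ended about level with the TCP, not 22 mm ahead of it as `bot.finger_overhang` says. So the push overlapped only the top 7 mm or so of the tab, and the button contact came about 20 mm lower than planned.

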